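# Build up a cart wheel on its axle

## Robot

A 7-joint arm with a two-finger parallel gripper is mounted at the origin on the work surface. World frame = base frame: x ahead of the robot, y to its left, z up, the work surface at z = 0. Lengths are in m, angles in rad, forces in N, time in s.
With the tool pointing down it reaches from about 0.425 to 0.825 m from the base axis. Payload 3.6 kg.
Tool frame: the origin (TCP) lies where the fingers leave the gripper's body, on its centre line; the fingertips stand 73 mm ahead of it and the grasp point (between the pads) lies 54 mm ahead of it; z points along the fingers, y is the line along which they close (so a half turn about z gives the same grasp; the last joint's range is limited). The gripper opens to 85 mm and grips with 20 to 120 N. Pads are 22 mm wide; open, the fingers measure 114 mm over their backs; the gripper's body (76 mm by 85 mm) begins 54 mm behind the grasp point. The pads swing forward as they close: fully open they stand 13 mm farther back than shut.
Start: joints at [1.252, 0.615, -0.013, 1.423, 0.008, 1.103, -0.04], TCP at [0.187, -0.622, 0.304] pointing down, gripper open.
Joint ranges: [-3.12, 3.12], [-0.3, 2.06], [-1.34, 1.32], [0.26, 2.42], [-1.36, 4.5], [0.01, 1.98], [-2.84, 2.84]. Speed limits (rad/s): [2.79, 2.79, 3.14, 3.14, 3.14, 3.14, 3.14].

## Interface

Orientations are given as a unit quaternion [x, y, z, w].
In Python, from station import arm, snapshot, camera_info, ticket gives the robot as it stands. Calls block until the motion is done:
- arm.movep(position, orientation): joint-space move of the TCP to a pose.
- arm.line_to(position, velocity=0.15, ori=None): straight line of the TCP; ori=None keeps the orientation; velocity is the mean speed in m/s.
- arm.move_j(angles): joint-space move.
- arm.move_gripper(opening, effort=None): opening from 0.0 (shut) to 1.0 (fully open); effort is the grip in N (None keeps the last); returns when the fingers have stopped.
- arm.pause(seconds).
- arm.ik(position, orientation): joint angles nearest the present ones, or None.
- snapshot(name): name is "side" or "top"; returns the picture (384x512x3 uint8, blue, green, red); there is no depth.
- camera_info(name): a dict with "fx", "fy", "cx", "cy" (pixels), "R" (3x3) and "t" (3): a world point X has camera coordinates R X + t. Camera axes: x right, y down, z forward; pixel columns grow to the right and rows downward; lengths in m; the calibration is good to about 2 mm. A picture is of the moment at which its call begins. camera_info takes no time and is no camera call.
A pose or a line that the arm cannot do raises arm.MotionError and nothing moves.
- ticket.finish_job(): hands the job in; it is judged then, once.
Readings, each from a call of its own:
- arm.read_time(): time.
- arm.read_joint_positions(): joint angles.
- arm.read_dq(): joint speeds.
- arm.read_effort(): joint torques, N m.
- arm.read_tool_pos(): TCP position.
- arm.read_eef_rot(): TCP orientation.
- arm.read_ft_force(): force on the tool from outside, world axes, zero at the start.
- arm.read_wrist_torque(): the same for the moment, N m.
- arm.read_opening(): opening from 0.0 (shut) to 1.0 (fully open).
- arm.read_finger_force(): force on a finger pad.
Only numpy, scipy, OpenCV 4.12 (cv2) and the standard library are available. Lean on these libraries where they do the work, as an engineer would, in place of code of your own. Each camera call takes 0.05 s, during which the arm holds its last target. There are 200 camera calls.

## Task

Build up the cart wheel on the slim upright axle, one part at a time: first the wheel, then the flat steel washer on it, then the small sleeve on the washer, and last the hub cap, knob up, over the sleeve so that its rim sits on the washer. Each part must be right down and flat on the one beneath it; the thick axle is not for this job. Let go of everything at the end.

Things in the scene. Friction and masses are not known exactly. Their poses are not given: they have to be found in the camera images.
- slim_axle: Fixed stand: round grey base plate, 90 mm diameter, 12 mm thick, with an upright steel axle of 16 mm diameter in its middle; tip 76 mm above the bench (last 7 mm taper to 6 mm). Origin: centre of the underside, on the bench; z up. Built up, the undersides stand 12 mm (wheel), 44 mm (washer), 54 mm (sleeve) and 54 mm (cap rim) above the bench.
- thick_axle: Fixed stand with the same 90 mm base plate but a stout steel axle of 36 mm diameter, 60 mm high over the bench, too thick for these parts. Not used. Origin: centre of the underside, on the bench; z up.
- wheel: Loose cart wheel lying flat: black rubber tyre, grey hub, 62 mm outer diameter, 32 mm high, with a through hole of 24 mm. Rigid, about 160 g. Origin: centre of the underside; z up along its axis.
- washer: Loose thick flat steel washer: 56 mm outer diameter, 10 mm high, through hole of 24 mm, about 130 g. Origin: centre of the underside; z along its axis.
- sleeve: Loose small aluminium spacer sleeve standing on end: 30 mm outer diameter, 18 mm high, through hole of 24 mm, about 30 g. Origin: centre of the underside; z along its axis.
- hub_cap: Loose black plastic hub cap, open side down: a cup of 54 mm outer diameter and 34 mm height (inside 48 mm diameter, 28 mm deep) with a round bright steel knob on top, 26 mm diameter and 16 mm high, so 50 mm high in all; about 70 g. Origin: centre of the open rim, its lowest point; z up through the knob.
There are look-alikes about, which are no part of the job. Of the things shaped like the wheel, the black one is meant. Several things have the shape of the hub_cap; the one meant has the colours described above.

How it is judged:
On the way, in this order (a step that is already met when the one before it is completed fails the run):
1. the wheel is down on the base of the slim axle (horizontal distance between wheel and slim_axle below 0.008 m and z of wheel in the frame of slim_axle between 0.008 and 0.016 m and angle between wheel's own z axis and vertical below 0.1 rad and linear speed of wheel below 0.02 m/s), for 0.2 s.
2. the washer lies flat on the wheel (horizontal distance between washer and slim_axle below 0.008 m and z of washer in the frame of slim_axle between 0.04 and 0.048 m and angle between washer's own z axis and vertical below 0.1 rad and linear speed of washer below 0.02 m/s), for 0.2 s.
3. the sleeve stands on the washer (horizontal distance between sleeve and slim_axle below 0.008 m and z of sleeve in the frame of slim_axle between 0.05 and 0.058 m and angle between sleeve's own z axis and vertical below 0.1 rad and linear speed of sleeve below 0.02 m/s), for 0.2 s.
4. the hub cap is down over the sleeve, its rim on the washer (horizontal distance between hub_cap and slim_axle below 0.01 m and z of hub_cap in the frame of slim_axle between 0.05 and 0.058 m and angle between hub_cap's own z axis and vertical below 0.1 rad and linear speed of hub_cap below 0.02 m/s), for 0.2 s.
At the end, for the whole second after the job is handed in: Wheel, washer, sleeve and hub cap all on the slim axle, level (within 0.1 rad) and at rest: each within 4 mm of its full-down height, wheel, washer and sleeve within 8 mm and hub cap within 10 mm of the axle's centre line (all of step 1 and all of step 2 and all of step 3 and all of step 4); the robot touches nothing.
It also fails if it takes over 109 s, if anything falls off the work surface, if the arm or the gripper's body presses on something with over 40 N, if the wrist force passes 120 N, or if a joint passes its speed limit or range.

## Working session

There is one attempt and no reset: what is moved stays moved. The work goes in short steps, each a Python script; the robot and the scene stay as the last script left them, time stands still between calls to the robot, and variables do not carry over. Pictures are saved under pics/ and viewed, at most 14 in all, crops included, and the job is handed in when it is done.

```bash
mkdir -p pics; python3 - <<'E'
from station import arm,snapshot,camera_info
import cv2
for n in("side","top"):
    cv2.imwrite(f"pics/{n}0.png",snapshot(n)); c=camera_info(n); print(n,c)
print(arm.read_time(),arm.read_eef_rot(),arm.read_tool_pos())
E
```

```text
side {'fx': 360.51304560031497, 'fy': 360.51304560031497, 'cx': 259.4492682149425, 'cy': 188.3796168747693, 'R': array([[-0.70352403, -0.71054301, -0.01351188],
       [-0.55930901,  0.56531345, -0.60629542],
       [ 0.43843742, -0.41898608, -0.7951247 ]]), 't': array([0.32155547, 0.30455581, 0.6161662 ])}
top {'fx': 402.8848818726052, 'fy': 402.8848818726052, 'cx': 256.6009592225478, 'cy': 191.77665747777394, 'R': array([[-2.82778398e-02, -9.99595688e-01, -2.97052173e-03],
       [-9.92623913e-01,  2.84308414e-02, -1.17853526e-01],
       [ 1.17890331e-01, -3.84032229e-04, -9.93026547e-01]]), 't': array([-0.01585792,  0.50101623,  0.93932644])}
0.1 [ 9.89369639e-01  1.45417893e-01 -1.66458712e-04 -1.15144637e-03] [ 0.18685909 -0.62202582  0.30284044]
```

View pics/top0.png

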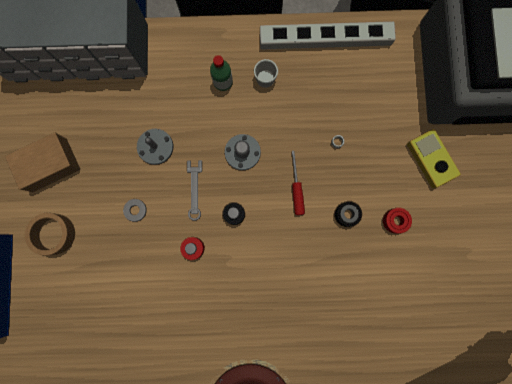

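View pics/side0.png

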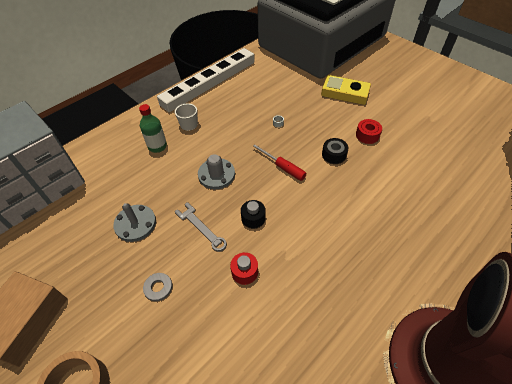

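```bash
cat > vis.py <<'E'
import cv2,numpy as np
from station import snapshot,camera_info
def plane(n,uv,z):
    c=camera_info(n);R,t=c["R"],c["t"];o=-R.T@t
    d=R.T@np.array([(uv[0]-c["cx"])/c["fx"],(uv[1]-c["cy"])/c["fy"],1])
    return (o+d*(z-o[2])/d[2])
def proj(n,X):
    c=camera_info(n);p=c["R"]@np.array(X)+c["t"]
    return np.array([c["fx"]*p[0]/p[2]+c["cx"],c["fy"]*p[1]/p[2]+c["cy"]])
def mask(im):
    h=cv2.cvtColor(im,cv2.COLOR_BGR2HSV)
    m=((h[...,1]<75)|(h[...,2]<38)).astype(np.uint8)*255
    return m
def blob(m,uv):
    "contour that contains / is nearest uv -> hull ellipse (centre, axes), area"
    cs,_=cv2.findContours(m,cv2.RETR_EXTERNAL,cv2.CHAIN_APPROX_NONE)
    cs=[c for c in cs if len(c)>12]
    c=max(cs,key=lambda c:cv2.pointPolygonTest(c,tuple(map(float,uv)),True))
    h=cv2.convexHull(c);M=cv2.moments(h)
    return np.array([M['m10']/M['m00'],M['m01']/M['m00']]),cv2.fitEllipse(c),M['m00'],h
E
python3 - <<'E'
from vis import *
G={"slim":((155,147),(135,222),.006),"thick":((242,152),(216,172),.006),"wheel":((348,214),(336,151),.016),"washer":((135,210),(158,287),.005),"sleeve":((338,142),(279,121),.009),"cap":((233,213),(253,214),.022)}
for k,n in enumerate(("top","side")):
    im=cv2.imread(f"pics/{n}0.png");m=mask(im);big=cv2.resize(im,None,fx=3,fy=3,interpolation=cv2.INTER_CUBIC)
    for g,v in G.items():
        c,e,a,h=blob(m,v[k]);print(n,g,c.round(1),[round(x,1) for x in e[1]],int(a),plane(n,c,v[2]).round(4),plane(n,e[0],v[2]).round(4))
        cv2.polylines(big,[h*3+1],True,(0,255,0),1)
    big=big[360:810,330:1110] if n=="top" else big[280:930,310:1110]
    cv2.imwrite(f"pics/{n}1.png",big[:600])
E
```

```text
top slim [154.5 146.1] [35.0, 35.8] 1003 [0.6253 0.2218 0.006 ] [0.6252 0.2219 0.006 ]
top thick [242.2 151.6] [35.3, 35.5] 1003 [0.605  0.0029 0.006 ] [0.605  0.0028 0.006 ]
top wheel [347.7 214.1] [24.0, 26.6] 513 [ 0.4413 -0.2491  0.016 ] [ 0.4414 -0.2492  0.016 ]
top washer [134.2 210. ] [22.0, 22.4] 393 [0.4669 0.2716 0.005 ] [0.4671 0.2715 0.005 ]
top sleeve [337.3 141.1] [11.6, 12.9] 120 [ 0.6241 -0.2348  0.009 ] [ 0.624  -0.2351  0.009 ]
top cap [233.5 213.5] [20.7, 21.2] 353 [0.4501 0.027  0.022 ] [0.45  0.027 0.022]
side slim [134.  222.2] [36.2, 41.8] 1214 [0.6274 0.2203 0.006 ] [0.627  0.2203 0.006 ]
side thick [215.8 172.6] [32.7, 35.8] 937 [6.073e-01 6.000e-04 6.000e-03] [6.076e-01 4.000e-04 6.000e-03]
side wheel [334.6 150.7] [24.8, 25.8] 514 [ 0.4426 -0.2506  0.016 ] [ 0.4425 -0.2505  0.016 ]
side washer [157.2 286.6] [25.6, 29.6] 605 [0.4686 0.2697 0.005 ] [0.4686 0.2697 0.005 ]
side sleeve [277.9 120.6] [10.8, 11.6] 99 [ 0.6251 -0.2374  0.009 ] [ 0.6252 -0.2373  0.009 ]
side cap [252.7 213.9] [24.1, 28.1] 540 [0.4494 0.0278 0.022 ] [0.4493 0.0277 0.022 ]
```

View pics/top1.png

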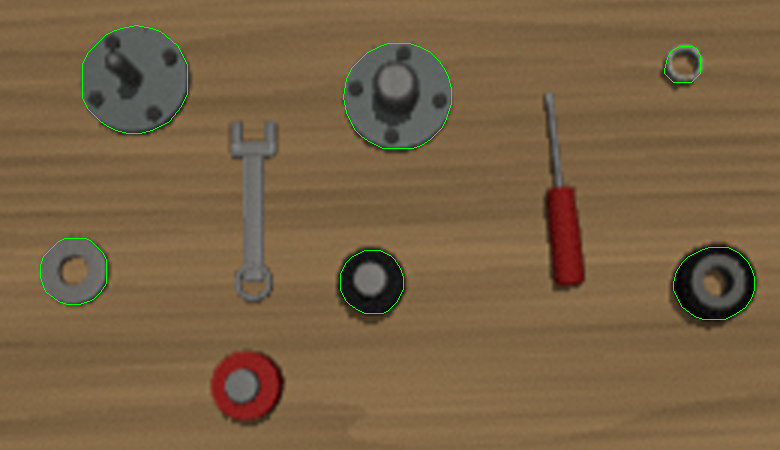

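View pics/side1.png

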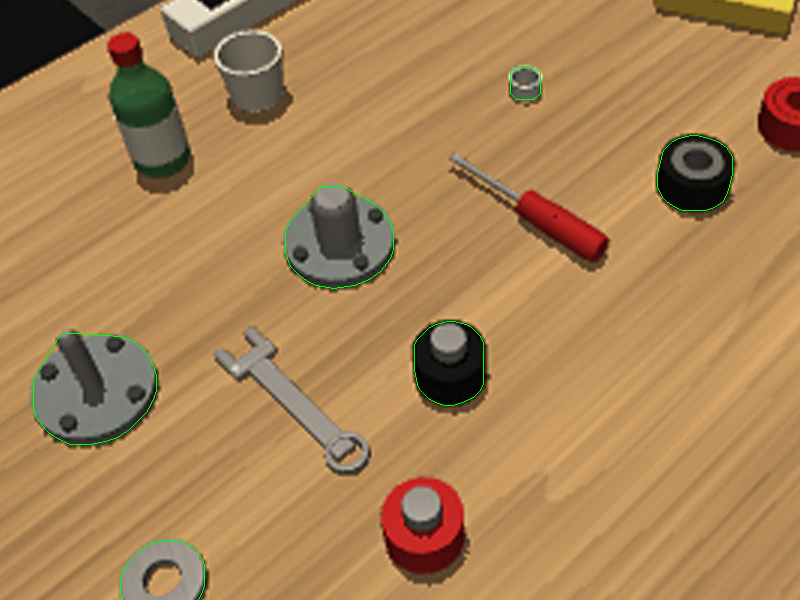

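```bash
cat > rob.py <<'E'
import numpy as np
from station import arm,snapshot
AX=np.array([.6262,.2210])
def quat(xy):
    a=(np.arctan2(xy[1],xy[0])+np.pi/2)/2
    return [np.cos(a),np.sin(a),0,0]
def go(xy,z): arm.movep([*xy,z],quat(xy))
def down(xy,z,v=.1): arm.line_to([*xy,z],v)
def pick(xy,z,d,zup=.2,N=40,zlo=.11):
    arm.move_gripper(min(1,(d+.016)/.085),N); go(xy,zup); down(xy,zlo,.2)
    down(xy,z,.06); arm.move_gripper(0,N)
    print("grip mm",arm.read_opening()*85,"force",arm.read_finger_force(),"t",arm.read_time())
E
python3 - <<'E'
from rob import *; from vis import *
print("axle tip",plane("top",(147.8,140.1),.076),plane("side",(126,205),.076))
w=np.array([.442,-.2499])
pick(w,.070,.062)
down(w,.1,.15); down(w,.22,.25)
go(AX,.22)
print(arm.read_tool_pos(),arm.read_ft_force(),arm.read_opening()*85,arm.read_time())
for n in("top","side"): cv2.imwrite(f"pics/{n}2.png",snapshot(n))
a,b=cv2.imread("pics/top2.png"),cv2.imread("pics/side2.png")
cv2.imwrite("pics/c2.png",np.hstack([cv2.resize(a[60:260,60:210],None,fx=2.6,fy=2.6),cv2.resize(b[110:310,40:190],None,fx=2.6,fy=2.6)]))
E
```

```text
axle tip [0.62311111 0.21948844 0.076     ] [0.62246958 0.21873332 0.076     ]
grip mm 59.867162900550916 force 44.81932605543989 t 3.75
[0.62690479 0.21838609 0.2198073 ] [ 1.13481469 -1.29515911 -2.04716156] 59.33070552337804 6.5667
```

View pics/c2.png

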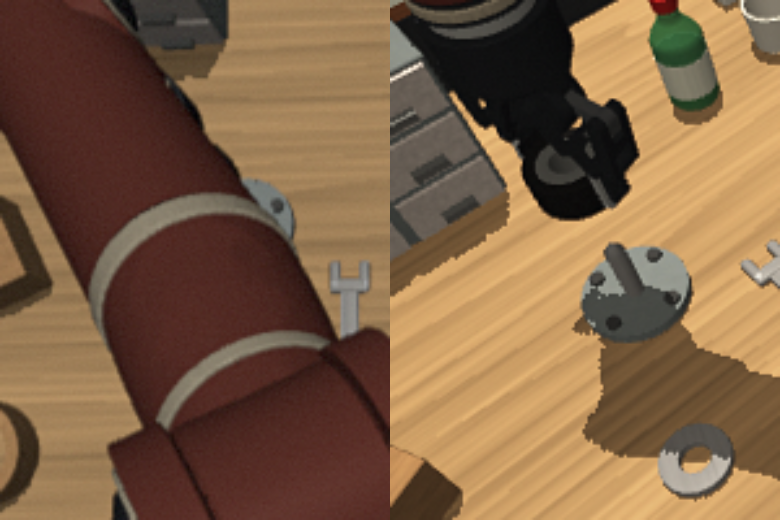

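```bash
python3 - <<'E'
from rob import *; from vis import *
print(arm.read_tool_pos(),arm.read_eef_rot(),quat(AX),arm.read_opening()*85)
arm.pause(.3);print(arm.read_tool_pos(),arm.read_dq().round(3) if hasattr(arm.read_dq(),'round') else arm.read_dq())
im=snapshot("side");cv2.imwrite("pics/side3.png",im)
a,b=cv2.imread("pics/top0.png")[120:175,130:180],cv2.imread("pics/side0.png")[195:250,105:165]
out=np.zeros((600,800,3),np.uint8)
A=cv2.resize(a,None,fx=6,fy=6,interpolation=cv2.INTER_CUBIC);out[:330,:300]=A
B=cv2.resize(b,None,fx=6,fy=6,interpolation=cv2.INTER_CUBIC);out[:330,310:670]=B
for n,o,f in(("top",(130,120),0),("side",(105,195),310)):
  for X in((.6250,.2203),(.6262,.2210)):
    for z in(.012,.076):
        p=(proj(n,[*X,z])-o+.5)*6;cv2.circle(out,(int(p[0])+f,int(p[1])),2,(0,0,255) if X[0]<.6255 else (0,255,0),-1)
c=im[140:215,80:150];C=cv2.resize(c,None,fx=3.5,fy=3.5);out[335:335+C.shape[0],:C.shape[1]]=C
cv2.imwrite("pics/c3.png",out)
E
```

```text
[0.62682785 0.21874047 0.21998587] [ 5.78874276e-01  8.15416449e-01 -5.36424000e-04  5.46900035e-04] [np.float64(0.5775792743702051), np.float64(0.8163346016297407), 0, 0] 59.55744142267162
[0.62626586 0.22072227 0.22007587] [-0.005  0.001 -0.    -0.001 -0.     0.    -0.001]
```

View pics/c3.png

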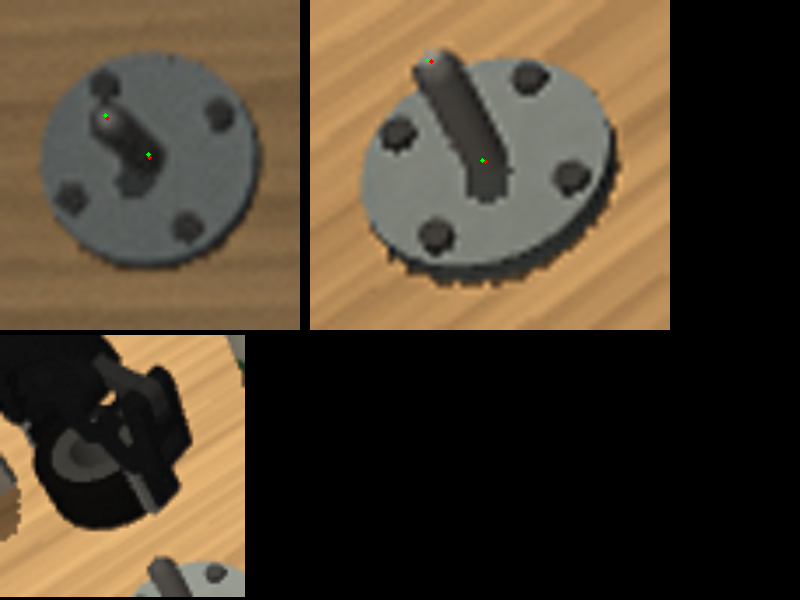

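```bash
sed -i 's/AX=.*/AX=np.array([.6259,.2208])/' rob.py; cat >> rob.py <<'E'
def lower(z0,z1,step=.004,v=.04,lim=6,xy=None):
    "guarded descent over the axle; stops on contact"
    xy=AX if xy is None else xy
    down(xy,z0,.15);arm.pause(.4);f0=np.array(arm.read_ft_force())
    z=z0
    while z>z1+1e-6:
        z=max(z-step,z1);down(xy,z,v)
        f=np.array(arm.read_ft_force())-f0
        if np.linalg.norm(f)>lim:
            arm.pause(.15);f=np.array(arm.read_ft_force())-f0
            if np.linalg.norm(f)>lim: print("contact z",z,f.round(1));return z,False
    arm.pause(.2);print("at z",z,(np.array(arm.read_ft_force())-f0).round(1),arm.read_time());return z,True
E
python3 - <<'E'
from rob import *; from vis import *
lower(.165,.083); print(arm.read_tool_pos())
cv2.imwrite("pics/c4.png",cv2.resize(snapshot("side")[140:270,60:210],None,fx=4,fy=4))
E
```

```text
at z 0.083 [0.1 0.5 0.2] 13.3833
[0.62588066 0.22080967 0.08304046]
```

View pics/c4.png

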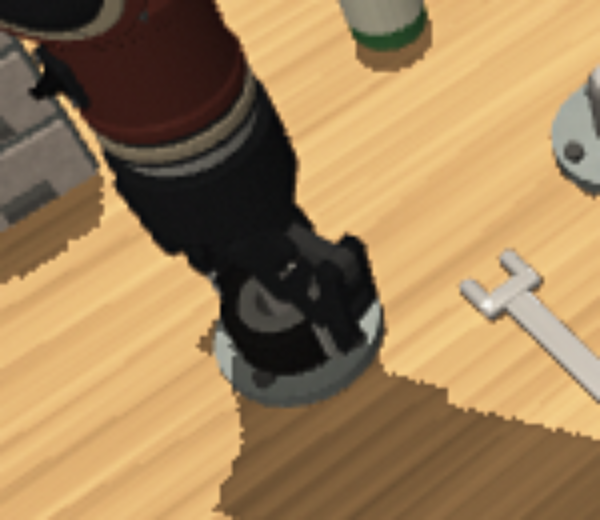

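```bash
python3 - <<'E'
from rob import *; from vis import *
arm.move_gripper(.92); arm.pause(.2); down(AX,.13,.1); down(AX,.2,.2)
w=np.array([.4678,.2707])
arm.move_gripper(64/85); go(w,.2); down(w,.1,.2)
z,ok=lower(.078,.055,step=.001,v=.03,lim=4,xy=w)
print(arm.read_tool_pos(),arm.read_opening()*85)
im=snapshot("side")
a,b=cv2.resize(im[190:270,90:180],None,fx=4,fy=4),cv2.resize(im[245:325,110:200],None,fx=4,fy=4)
cv2.imwrite("pics/c5.png",np.hstack([a,b]))
E
```

```text
contact z 0.06599999999999999 [-2.8  0.7  4.5]
[0.46787002 0.27075295 0.06657707] 64.35581189085195
```

View pics/c5.png

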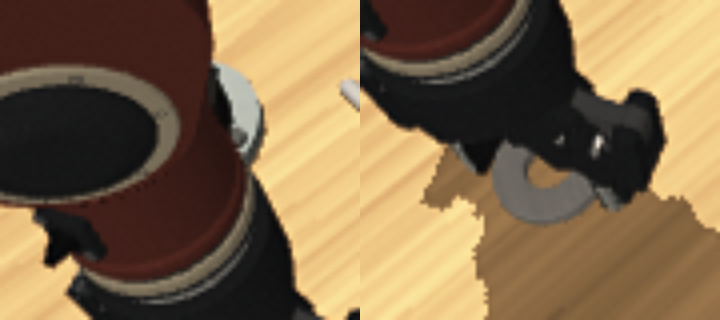

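```bash
python3 - <<'E'
from rob import *; from vis import *
w=np.array([.4678,.2707])
down(w,.0695,.03); arm.move_gripper(0,50); arm.pause(.2)
print("grip",arm.read_opening()*85,arm.read_finger_force(),arm.read_ft_force(),arm.read_tool_pos())
down(w,.1,.08); down(w,.25,.2); arm.pause(.3)
print(arm.read_opening()*85,arm.read_ft_force())
im=snapshot("side");im2=snapshot("top")
cv2.imwrite("pics/c6.png",np.hstack([cv2.resize(im[130:330,80:230],None,fx=2.6,fy=2.6),cv2.resize(im2[100:300,80:230],None,fx=2.6,fy=2.6)]))
print(arm.read_time())
E
```

```text
grip 53.07860536694722 51.61173077300191 [-0.33489103 -1.44109815  5.53482092] [0.46791898 0.27080333 0.07014231]
53.22049386972147 [-0.62886169  0.1336784  -1.06455893]
23.1833
```

View pics/c6.png

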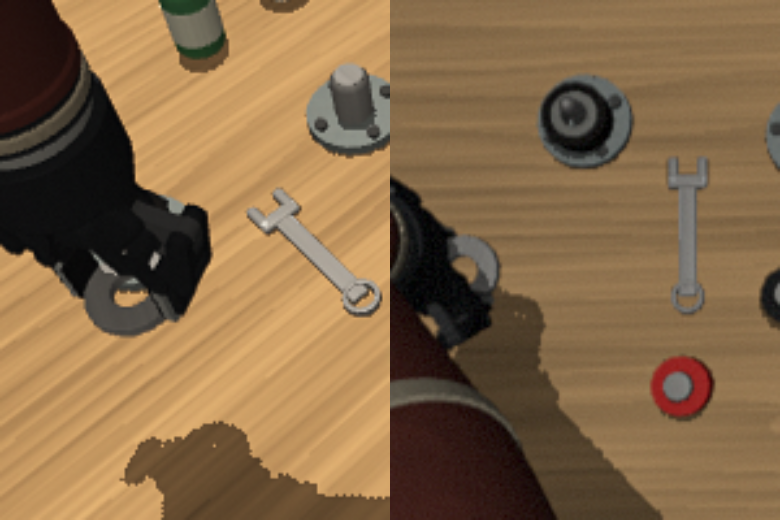

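```bash
python3 - <<'E'
from rob import *; from vis import *
c,e,a,h=blob(mask(cv2.resize(snapshot("top"),(512,384))),(153,146)); print("plate/wheel",plane("top",c,.012))
go(AX,.21); arm.pause(.4)
z,ok=lower(.165,.1135,step=.003,v=.04,lim=5); print(arm.read_tool_pos())
E
```

```text
plate/wheel [0.62387651 0.22053626 0.012     ]
contact z 0.1135 [-0.5  0.5  6.2]
[0.62631253 0.22107777 0.11421413]
```

```bash
python3 - <<'E'
from rob import *; from vis import *
arm.move_gripper(.85); arm.pause(.2); down(AX,.15,.08); down(AX,.22,.2)
s=np.array([.6246,-.2361]); 
arm.move_gripper(48/85,30); go(s,.2); arm.pause(.3); down(s,.11,.2); down(s,.0755,.06); arm.pause(.2)
print(arm.read_ft_force())
im2=snapshot("top");im=snapshot("side")
arm.move_gripper(0,30); arm.pause(.2)
print("grip",arm.read_opening()*85,arm.read_finger_force(),arm.read_ft_force(),arm.read_tool_pos())
down(s,.1,.08); down(s,.2,.2); arm.pause(.3); im3=snapshot("side")
print(arm.read_opening()*85,arm.read_time())
f=lambda i:cv2.resize(i,(390,300),interpolation=cv2.INTER_CUBIC)
cv2.imwrite("pics/c7.png",np.vstack([np.hstack([f(im2[110:190,100:204]),f(im[180:260,90:194])]),np.hstack([f(im[80:160,230:334]),f(im3[40:160,210:366])])]))
E
```

```text
[0.60572092 0.02933367 0.09159638]
grip 28.360076248589035 29.784411638975143 [-1.43871397 -0.53351521  3.36618966] [ 0.62478059 -0.2361747   0.07591538]
28.76550167949581 37.4167
```

View pics/c7.png

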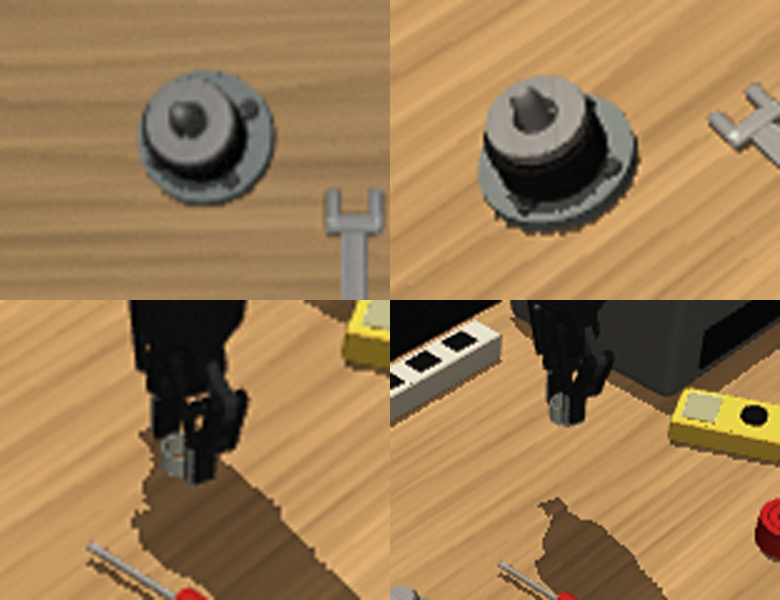

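```bash
python3 - <<'E'
from rob import *; from vis import *
go(AX,.21); arm.pause(.4)
z,ok=lower(.170,.1295,step=.003,v=.04,lim=5); print(arm.read_tool_pos())
if z<.1335:
    arm.move_gripper(.6); arm.pause(.2); down(AX,.16,.08); down(AX,.22,.2)
    c=np.array([.4498,.0274])
    arm.move_gripper(72/85,40); go(c,.2); arm.pause(.3); down(c,.13,.2); down(c,.08,.06); arm.pause(.2)
    im2=snapshot("top");im=snapshot("side")
    f=lambda i:cv2.resize(i,(390,300),interpolation=cv2.INTER_CUBIC)
    cv2.imwrite("pics/c8.png",np.vstack([np.hstack([f(im2[110:190,100:204]),f(im[180:260,90:194])]),np.hstack([f(im[160:260,200:330]),f(im2[150:250,170:300])])]))
print(arm.read_time(),arm.read_ft_force())
E
```

```text
at z 0.1295 [-0.4  0.5  2.9] 44.0083
[0.62609589 0.22093579 0.12987978]
48.9917 [-0.31803702 -0.20960961  0.19749864]
```

View pics/c8.png

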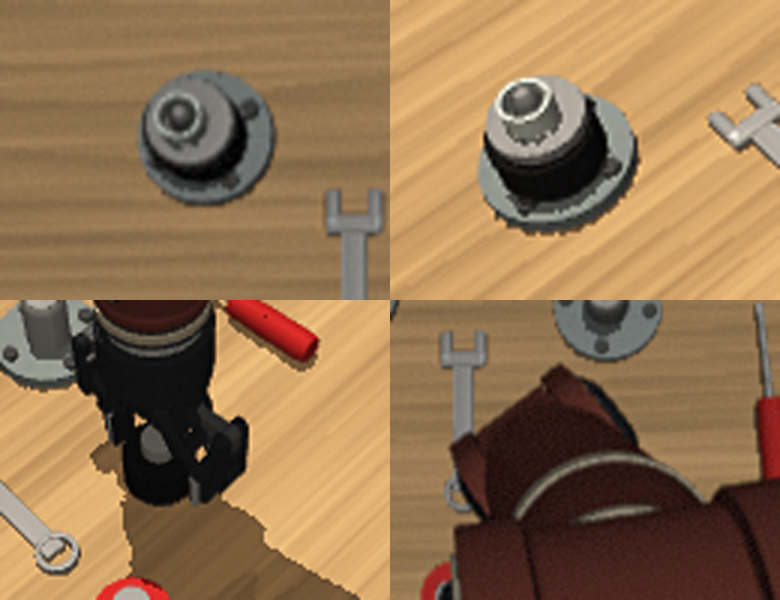

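```bash
python3 - <<'E'
from rob import *; from vis import *
c=np.array([.4498,.0274])
arm.move_gripper(0,40); arm.pause(.2)
print("grip",arm.read_opening()*85,arm.read_finger_force(),arm.read_ft_force())
down(c,.1,.08); down(c,.22,.2); go(AX,.22); arm.pause(.4)
print(arm.read_opening()*85)
z,ok=lower(.175,.134,step=.003,v=.04,lim=5); print(arm.read_tool_pos())
cv2.imwrite("pics/c9.png",cv2.resize(snapshot("side")[140:270,60:210],None,fx=4,fy=4))
if z<.1375:
    arm.move_gripper(.9); arm.pause(.2); down(AX,.17,.08); down(AX,.25,.2)
    go(np.array([.45,-.1]),.25); arm.pause(.4)
    im2=snapshot("top");im=snapshot("side")
    f=lambda i:cv2.resize(i,(390,300),interpolation=cv2.INTER_CUBIC)
    cv2.imwrite("pics/c9.png",np.hstack([f(im2[110:190,100:204]),f(im[180:260,90:194])]))
print(arm.read_time())
E
```

```text
grip 52.683366753498184 41.415882892906666 [-0.05807057  0.62281456  5.74790336]
52.88061276967028
at z 0.134 [-0.9 -0.   6.3] 56.625
[0.62618481 0.22097186 0.13464681]
60.25
```

View pics/c9.png

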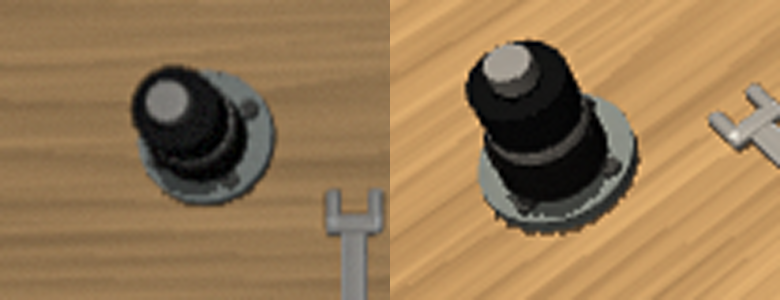

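```bash
python3 - <<'E'
from vis import *; from station import ticket
a,b=plane("top",(144.8,136.7),.104),plane("side",(122,196.5),.104);print(a,b)
if max(np.hypot(*(p[:2]-[.6259,.2208])) for p in(a,b))<.009: print(ticket.finish_job())
E
```

```text
[0.62391527 0.21867164 0.104     ] [0.62295338 0.21764318 0.104     ]
the job is handed in; nothing more can be done
None
```

The wheel, washer, sleeve and hub cap are stacked in order on the slim axle, everything is released, and I handed the job in at about 60 s of the 109 s; the last pictures show each part seated, with the cap's knob within about 5 mm of the axle's centre line, but the hand-in returned no verdict.

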